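Sort steel spacer posts with a sloping length gauge

ROBOT

A 6-joint arm with a two-finger parallel gripper is mounted at the origin on the work surface. World frame = base frame: x ahead of the robot, y to its left, z up, the work surface at z = 0. Lengths are in m, angles in rad, forces in N, time in s.
With the tool pointing down it reaches from about 0.25 to 0.775 m from the base axis. Payload 4 kg.
Tool frame: the origin (TCP) lies where the fingers leave the gripper's body, on its centre line; the fingertips stand 97 mm ahead of it and the grasp point (between the pads) lies env.hold_point_z ahead of it (env.hold_point_z is the distance from the TCP to the grasp point, in m); z points along the fingers, y is the line along which they close (so a half turn about z gives the same grasp; the last joint's range is limited). The gripper opens to 94 mm and grips with 3 to 60 N. Pads are 16 mm wide; open, the fingers measure 119 mm over their backs; the gripper's body (75 mm by 177 mm) begins 78 mm behind the grasp point.
Start: joints at [1.115, 0.087, 1.371, -0, 1.684, -0.103], TCP at [0.19, 0.516, 0.303] pointing down, gripper open.
Joint ranges: [-3.1, 3.1], [-0.76, 2.03], [0.27, 2.55], [-1.08, 4.22], [0.17, 2.65], [-2.57, 2.57]. Speed limits (rad/s): [2.79, 2.79, 3.14, 3.14, 3.14, 3.14].

INTERFACE

Orientations are given as a unit quaternion [w, x, y, z].
In Python, from workcell import env gives the robot as it stands.
- The arm moves only by the shell command python3 -m pendant 'ROWS' [FORCE]. ROWS is JSON, a list that holds one entry, the list of rows, each a list of 7 numbers: the shift along the tool's x, y, z in mm, then the turn, a rotation vector about the tool's x, y, z in rad, then the closure in counts, from 0 (fully open) to 255 (shut). In form: [[[tx, ty, tz, wx, wy, wz, hand], ...]]. A call has 1 to 20 rows; each row shifts and turns the commanded pose from where the row before left it, along the tool's axes as they then stand; what a row does not reach is not made up. A row lasts 1/10 s, in which the tool goes at most 50 mm and 8.59 degrees, less where a joint would pass 70% of its speed; a pose out of reach is approached as far as the arm can. A call with a gripper value outside its range is refused whole. The fingers move at their own pace and stop on an object; FORCE is the grip in N (left out, the last holds). Time passes only in rows, so rows that do not move let the fingers close. It gives the time, the measured TCP pose, the force, the opening and the grip force at its end, in the units of the state.
- env.read_state(): the state, without advancing time (a new reading comes with each control period).
- env.capture(name): name is "scene" or "top" or "wrist"; returns a dict with "img" (384x512x3 uint8, red, green, blue), "range_z" (384x512 float32, m along the optical axis (not along the pixel's ray), 0 where there is no reading), "mtx" (3x3 intrinsics, pixels), "eye" and "orientation" of the camera in the world; the wrist camera has in their place "mount" (4x4, takes a point from camera to tool coordinates, whose origin is the TCP and whose axes are the flange's). Camera axes: x right, y down, z forward; pixel columns grow to the right and rows downward; lengths in m; the calibration is good to about 2 mm. A picture is of the moment at which its call begins: read the wrist's pose just before it.
- env.close_job(): hands the job in; it is judged then, once.
The state is a dict: "time_s": time; "joint_pos": joint angles; "dq": joint speeds; "joint_torque": joint torques, N m; "eef_pos": TCP position; "ee_rot": TCP orientation; "contact_force": force on the tool from outside, world axes, zero at the start; "wrist_torque": the same for the moment, N m; "grip_width": finger opening in m; "gripper_force": force on a finger pad.
Only numpy, scipy, OpenCV 4.12 (cv2) and the standard library are available. Lean on these libraries where they do the work, as an engineer would, in place of code of your own. Each camera call takes 0.05 s, during which the arm holds its last target. There are 200 camera calls.

TASK

Sort the two steel posts in the black rack by length, one at a time: hold the post along the slot of the gauge on the sloping blue panel and lower it centrally until it drops right down into the slot or is stopped by the black end blocks, then lay it flat on the mat of its tray before taking the next. A post that goes into the slot belongs in the tray with the blue mat, one too long for it in the tray with the orange mat; put them down gently, let go, and do not disturb the glassware and other loose things on the bench.

Things in the scene. Friction and masses are not known exactly. Their poses are not given: they have to be found in the camera images.
- post_a_mid (a point): centre of one of the two loose bright steel posts: straight eight-sided bar, 14 mm across flats, its x along its length. One of post_a and post_b is 70 mm long, the other 92; the gauge tells which. It starts level on the ribs of the black rack, its centre 30 mm above the bench, held sideways by low cheeks; its middle 40 mm is free on both sides. About 0.06 to 0.15 kg.
- post_b_mid (a point): centre of the other of the two loose bright steel posts: straight eight-sided bar, 14 mm across flats, its x along its length. One of post_a and post_b is 70 mm long, the other 92; the gauge tells which. It starts level on the ribs of the black rack, its centre 30 mm above the bench, held sideways by low cheeks; its middle 40 mm is free on both sides. About 0.06 to 0.15 kg.
- rack: fixed black rack, base 90 (its x) by 150 mm (its y) and 6 mm thick, two cross ribs 23 mm high at x = -24 and +24 mm (8 mm thick) with 31 mm high cheeks beside the posts; the posts lie along its x, at y = +37 and -37 mm. Origin under its centre on the bench
- console: fixed white wedge-shaped instrument carrying the gauge: 180 mm deep (its x), 150 mm wide (its y), front edge 30 mm and back edge 134 mm high, its blue-covered top panel rising at 30 degrees away from the robot. Origin under its centre on the bench
- gauge: fixed length gauge on the sloping panel. Origin on the panel's surface at the middle of the slot, 82 mm above the bench; x points up the slope along the slot, y level across it, z square to the panel. The slot is 76 mm long between two black end blocks (12 mm long, 28 mm wide, tops 30 mm from the panel) and 18 mm wide between low aluminium cheeks (tops 28 mm from the panel)
- slot_mid (a point): middle of the gauge slot, 25 mm from the panel (axes as the gauge): the centre of a 70 mm post fully in the slot, lying on two saddles 18 mm from the panel. A 92 mm post stopped across both end blocks has its centre 12 mm further from the panel. The middle 42 mm of the slot, between the saddles, is open down to the panel so that fingers can straddle the post
- blue_tray: fixed white open tray with a blue mat, for the posts that go into the gauge slot. 130 mm (its x) by 110 mm (its y), 30 mm high, walls 4 mm, top of the mat 6 mm above its underside; origin under its centre on the bench. Along its -y wall (38 mm from the middle line, parallel to x) lies a stock post of 70 mm already; the rest is free. A post on the mat has its centre 13 mm up.
- orange_tray: fixed white open tray with an orange mat, for the posts that are too long for the gauge slot. 130 mm (its x) by 110 mm (its y), 30 mm high, walls 4 mm, top of the mat 6 mm above its underside; origin under its centre on the bench. Along its -y wall (38 mm from the middle line, parallel to x) lies a stock post of 92 mm already; the rest is free. A post on the mat has its centre 13 mm up.
- beaker: bystander: glass beaker, 68 mm wide, 85 mm high; origin under its centre
- amber_bottle: bystander: amber bottle, 60 mm wide, 130 mm high; origin under its centre
- dish: bystander: flat clear dish, 90 mm wide, 15 mm high; origin under its centre
- screwdriver: bystander: screwdriver lying on the bench, 160 mm long along its x
- slide_box: bystander: green box, 85 by 60 mm, 32 mm high; origin under its centre
- jar: bystander: small glass jar, 54 mm wide, 65 mm high; origin under its centre

How it is judged:
On the way, in this order (a step that is already met when the one before it is completed fails the run):
1. the first post is tried in the gauge: the short one down in the slot, or the long one across both end blocks (((x of post_a_mid in the frame of gauge between -0.006 and 0.006 m and y of post_a_mid in the frame of gauge between -0.005 and 0.005 m and z of post_a_mid in the frame of gauge between 0.018 and 0.03 m and angle between the x axis of post_a_mid and the x axis of gauge, either way round below 0.14 rad) or (x of post_b_mid in the frame of gauge between -0.012 and 0.012 m and y of post_b_mid in the frame of gauge between -0.008 and 0.008 m and z of post_b_mid in the frame of gauge between 0.031 and 0.0405 m and angle between the x axis of post_b_mid and the x axis of gauge, either way round below 0.14 rad))), for 0.1 s.
2. with the first post lying in its tray, the other is tried in the gauge (((x of post_a_mid in the frame of blue_tray between -0.06 and 0.06 m and y of post_a_mid in the frame of blue_tray between -0.05 and 0.05 m and z of post_a_mid in the frame of blue_tray between 0.005 and 0.02 m and angle between post_a_mid's own x axis and vertical between 1.42 and 1.72 rad and (x of post_b_mid in the frame of gauge between -0.012 and 0.012 m and y of post_b_mid in the frame of gauge between -0.008 and 0.008 m and z of post_b_mid in the frame of gauge between 0.031 and 0.0405 m and angle between the x axis of post_b_mid and the x axis of gauge, either way round below 0.14 rad)) or (x of post_b_mid in the frame of orange_tray between -0.06 and 0.06 m and y of post_b_mid in the frame of orange_tray between -0.05 and 0.05 m and z of post_b_mid in the frame of orange_tray between 0.005 and 0.02 m and angle between post_b_mid's own x axis and vertical between 1.42 and 1.72 rad and (x of post_a_mid in the frame of gauge between -0.006 and 0.006 m and y of post_a_mid in the frame of gauge between -0.005 and 0.005 m and z of post_a_mid in the frame of gauge between 0.018 and 0.03 m and angle between the x axis of post_a_mid and the x axis of gauge, either way round below 0.14 rad)))), for 0.1 s.
At the end, for the whole second after the job is handed in: the post that fits the slot lies in the tray with the blue mat and the longer one in the tray with the orange mat, each flat on the mat (within about 8 degrees of level, centre at most 20 mm above the tray's underside and inside its walls), released and at rest (x of post_a_mid in the frame of blue_tray between -0.06 and 0.06 m and y of post_a_mid in the frame of blue_tray between -0.05 and 0.05 m and z of post_a_mid in the frame of blue_tray between 0.005 and 0.02 m and angle between post_a_mid's own x axis and vertical between 1.42 and 1.72 rad and x of post_b_mid in the frame of orange_tray between -0.06 and 0.06 m and y of post_b_mid in the frame of orange_tray between -0.05 and 0.05 m and z of post_b_mid in the frame of orange_tray between 0.005 and 0.02 m and angle between post_b_mid's own x axis and vertical between 1.42 and 1.72 rad and linear speed of each of post_a, post_b below 0.02 m/s and contact force between the fingers and post_a below 0.05 N and contact force between the fingers and post_b below 0.05 N); the robot touches nothing.
It fails at once if a bystander is pushed more than 25 mm or knocked over (distance of any of beaker, amber_bottle, dish, screwdriver, slide_box, jar from where it was at the start of the episode above 0.025 m).
It fails at once if a post is dropped (falls freely from more than about 40 mm) ((linear speed of post_a above 0.9 m/s and contact force between the fingers and post_a below 0.05 N) or (linear speed of post_b above 0.9 m/s and contact force between the fingers and post_b below 0.05 N)).
It also fails if it takes over 72 s, if anything falls off the work surface, if the arm or the gripper's body presses on something with over 40 N, if the wrist force passes 120 N, or if a joint passes its speed limit or range.

## Working session

There is one attempt and no reset: what is moved stays moved. The work goes in short steps, Python scripts to look and compute and a shell command to move; the robot and the scene stay as the last step left them, time stands still between calls to the robot, and variables do not carry over. Pictures are saved under pics/ and viewed, at most 13 in all, crops included, and the job is handed in when it is done.

```bash
mkdir -p pics; python3 - <<'E'
from workcell import env
import cv2,numpy as np
print(env.hold_point_z, env.read_state())
for n in ("scene","top"):
    c=env.capture(n); np.savez(f"{n}.npz",**c); print(n,c["mtx"].tolist(),c["eye"],c["orientation"])
    cv2.imwrite(f"pics/{n}0.png",cv2.resize(c["img"][...,::-1],(800,600)))
E
```

```text
0.0784 {'time_s': 0.0, 'joint_pos': array([ 1.11491152e+00,  8.79344388e-02,  1.37221630e+00, -1.53447331e-05,
        1.68356650e+00, -1.03126367e-01]), 'dq': array([ 5.90136533e-04,  5.01933851e-04,  2.35664487e-04,  4.79730948e-04,
        5.16358224e-06, -1.38605907e-04]), 'joint_torque': array([-2.08869911e-03, -3.40194440e+01, -3.02423108e+01,  7.17372866e-02,
        3.29974608e-02, -1.53327314e-04]), 'eef_pos': array([0.18989716, 0.51583391, 0.30153443]), 'ee_rot': array([-2.85736344e-04,  1.75466868e-01,  9.84484764e-01, -1.02316788e-03]), 'contact_force': array([-0.02956661,  0.31142014,  0.59150074]), 'wrist_torque': array([ 0.05077351, -0.01615445,  0.05467706]), 'gripper_force': 0.0, 'grip_width': 0.09426978910880059}
scene [[382.8689055385016, 0.0, 255.02730670605726], [0.0, 382.8689055385016, 189.93041959414109], [0.0, 0.0, 1.0]] [ 1.23196132 -0.530357    0.83044351] [-0.37256509  0.81771924  0.3962712  -0.18841348]
top [[381.9818088818181, 0.0, 257.02446732443667], [0.0, 381.9818088818181, 195.05103292936644], [0.0, 0.0, 1.0]] [0.38672929 0.01490006 1.05836077] [ 0.06323441 -0.69646154  0.71239043 -0.05867377]
```

View pics/top0.png

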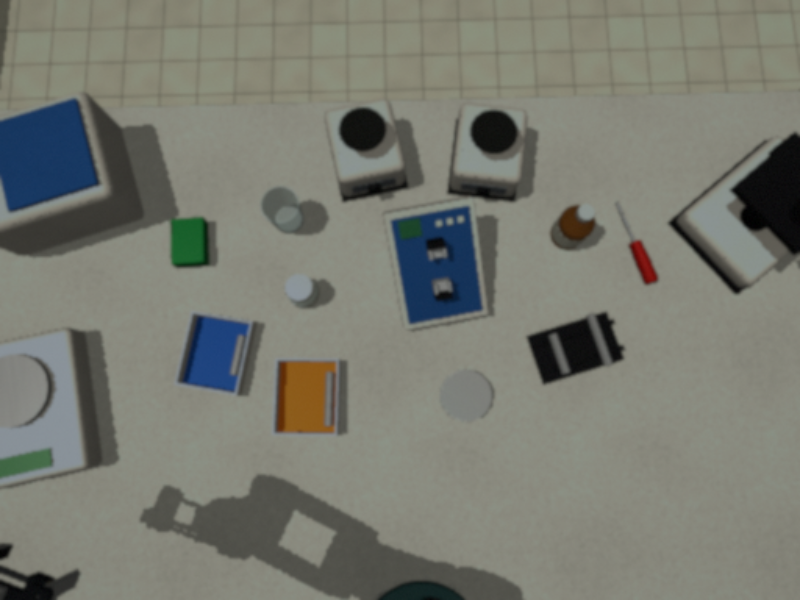

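View pics/scene0.png

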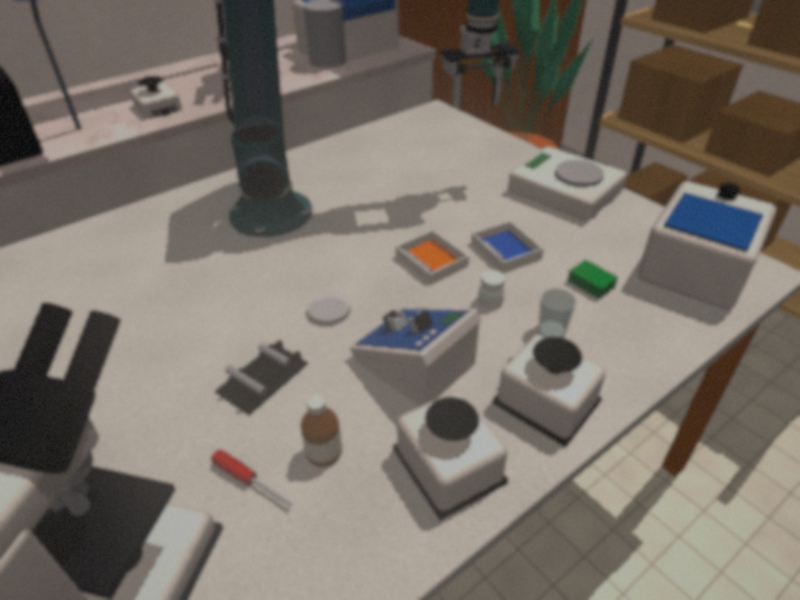

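The top view (800 px scale) shows the rack at (575,347) with its posts at about (560,354) and (601,339). The console is at (440,265) with the gauge between blocks at (437,248) and (443,289). The blue tray is at (217,353), the orange tray at (308,397), and the dish at (467,395). The scene view agrees with this layout. Next I enlarge crops.

```bash
cat > h.py <<'E'
import numpy as np,cv2
from scipy.spatial.transform import Rotation as R
def q(o): return R.from_quat(np.roll(np.array(o),-1))
def pw(c,uv,z):
    d=q(c["orientation"]).apply(np.linalg.inv(c["mtx"])@np.array([uv[0],uv[1],1.]));e=np.array(c["eye"])
    return e+d*(z-e[2])/d[2]
E
python3 - <<'E'
import numpy as np,cv2
c=np.load("top.npz");im=c["img"][...,::-1]
def cr(x,y,w,h,s): return cv2.resize(im[y:y+h,x:x+w],(w*s,h*s),interpolation=cv2.INTER_CUBIC)
m=np.zeros((600,800,3),np.uint8)
m[:300,:400]=cr(330,190,80,60,5)      # rack
m[:300,400:]=cr(242,130,80,60,5)     # gauge upper
m[300:,:400]=cr(110,194,100,75,4)
m[300:,400:]=cr(150,215,100,75,4)
cv2.imwrite("pics/m1.png",m)
E
```

```text
(no output)
```

View pics/m1.png

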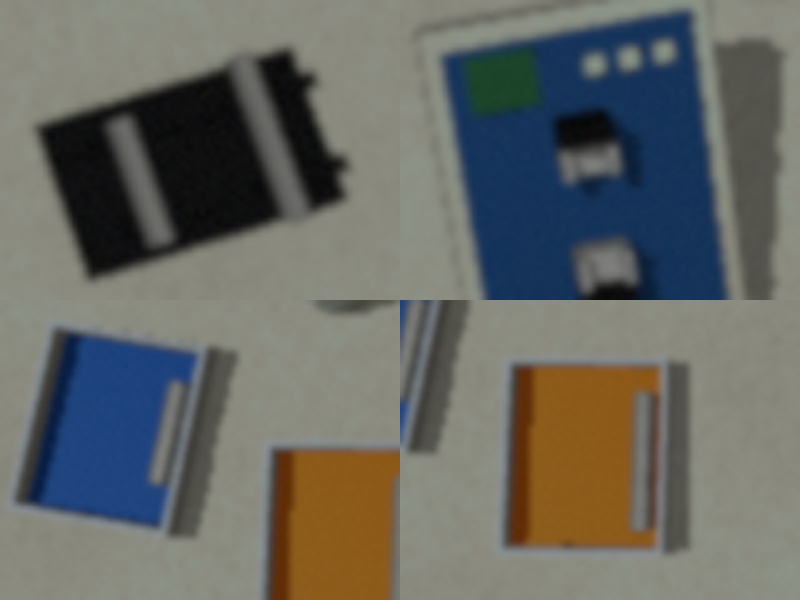

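The crops show the left post from (120,118) to (160,246) and the right post from (243,55) to (296,215), both in the 5x rack crop. Gauge blocks appear near (585,130) and (608,292). Both trays and their stock posts are clear.

```bash
python3 - <<'E'
import numpy as np,cv2
from h import *
np.set_printoptions(precision=4,suppress=True)
c=dict(np.load("top.npz"))
def seg(n,a,b,z,s,o,off=(0,0)):
    A=pw(c,((a[0]-off[0])/s+o[0],(a[1]-off[1])/s+o[1]),z);B=pw(c,((b[0]-off[0])/s+o[0],(b[1]-off[1])/s+o[1]),z)
    print(n,(A+B)/2,"len",np.linalg.norm(A-B),"yaw",np.degrees(np.arctan2(*(A-B)[[1,0]])))
seg("postL",(120,116),(160,247),.037,5,(330,190))
seg("postR",(243,54),(296,216),.037,5,(330,190))
seg("rackLedge",(38,128),(90,277),.006,5,(330,190))
# trays: top corners z=.03 
for n,o,off,cs,st in (("blue",(110,194),(0,300),[(55,327),(207,347),(165,530),(14,504)],[(178,382),(157,484)]),("orange",(150,215),(400,300),[(510,363),(665,363),(660,549),(504,547)],[(644,392),(639,529)])):
    P=np.array([pw(c,((x-off[0])/4+o[0],(y-off[1])/4+o[1]),.03) for x,y in cs])
    print(n,P.mean(0),np.linalg.norm(np.diff(P,axis=0),axis=1),"yaw",[np.degrees(np.arctan2(*(v)[[1,0]])) for v in (P[0]-P[3],P[1]-P[2])])
    seg(n+" stock",*st,.02,4,o,off)
# gauge by depth
v,u=np.mgrid[125:216,240:320];Z=c["range_z"][125:216,240:320]
p=np.stack([(u-c["mtx"][0,2])/c["mtx"][0,0]*Z,(v-c["mtx"][1,2])/c["mtx"][1,1]*Z,Z],-1)[Z>0]
W=q(c["orientation"]).apply(p)+c["eye"]
col=c["img"][125:216,240:320][Z>0].astype(int)
bl=W[(col[:,2]>col[:,0]+50)&(W[:,2]>.03)]
for _ in range(3):
    m=bl.mean(0);n=np.linalg.svd(bl-m,full_matrices=False)[2][2];n*=np.sign(n[2]);bl=bl[abs((bl-m)@n)<.004]
print("n",n,"tilt",np.degrees(np.arccos(n[2])),"yaw",np.degrees(np.arctan2(-n[1],-n[0])),m,len(bl))
d=(W-m)@n
ps=W[(d>.02)&(d<.04)];print(len(ps),ps.mean(0),d[(d>.02)&(d<.04)].mean())
x=np.cross([-n[1]*0+n[1],-n[0],0],n);y=np.cross([0,0,1],n);y/=np.linalg.norm(y);x=np.cross(y,n);y,x=(y,x) if x[2]>0 else (-y,-x)
a=(ps-m)@x;b=(ps-m)@y
print(x,y,a.min(),a.max(),b.min(),b.max())
for lo,hi in((a.min(),(a.min()+a.max())/2),((a.min()+a.max())/2,a.max())):
    k=(a>=lo)&(a<=hi);print(k.sum(),np.percentile(a[k],[5,50,95]),np.percentile(b[k],[5,50,95]))
g=m+x*(a.min()+a.max())/2+y*np.median(b);print("gauge origin",g)
E
```

```text
postL [ 0.4741 -0.2481  0.037 ] len 0.07234369838465395 yaw 13.271736679906802
postR [ 0.4976 -0.319   0.037 ] len 0.09036275852140979 yaw 13.732455217182226
rackLedge [ 0.4662 -0.2136  0.006 ] len 0.08563580074780477 yaw 15.978944402872505
blue [0.4901 0.3441 0.03  ] [0.1056 0.1255 0.1037] yaw [np.float64(-10.87073443852177), np.float64(-11.725336932883902)]
blue stock [0.4857 0.3081 0.02  ] len 0.0703994626720774 yaw -10.284880340564191
orange [0.4114 0.1852 0.03  ] [0.1045 0.1225 0.1031] yaw [np.float64(-1.0764437538565237), np.float64(-1.7465679049337874)]
orange stock [0.4072 0.1486 0.02  ] len 0.09099292553214947 yaw -2.1701551446448017
n [-0.4942 -0.0834  0.8653] tilt 30.0794916352727 yaw 9.58356610974762 [ 0.6185 -0.043   0.083 ] 2308
173 [ 0.6077 -0.0451  0.1074] 0.026551373542508812
[0.8533 0.1441 0.5012] [-0.1665  0.986  -0.    ] -0.04838478252746952 0.05195877117046086 -0.014536069582810049 0.013548168985685284
86 [-0.0474 -0.0378 -0.0206] [-0.0132 -0.0005  0.0131]
87 [0.0255 0.0431 0.0511] [-0.0133 -0.0004  0.0132]
gauge origin [ 0.6201 -0.0431  0.0839]
```

```bash
cat > to.py <<'E'
import sys,numpy as np
from h import *
from workcell import env
# usage: to.py x y z yaw pitch  -> grasp point target; tool x = yaw dir raised by pitch (deg), tool z down-ish
def tgt(yaw,p):
    a,b=np.radians([yaw,p]);x=np.array([np.cos(a)*np.cos(b),np.sin(a)*np.cos(b),np.sin(b)])
    z=-np.array([-np.cos(a)*np.sin(b),-np.sin(a)*np.sin(b),np.cos(b)]);return R.from_matrix(np.c_[x,np.cross(z,x),z])
if __name__=="__main__":
    X=np.array(list(map(float,sys.argv[1:4])));T=tgt(*map(float,sys.argv[4:6]))
    s=env.read_state();C=q(s["ee_rot"]);P=s["eef_pos"]+C.apply([0,0,env.hold_point_z])
    np.set_printoptions(precision=4,suppress=True)
    D=T.apply([0,0,1])*env.hold_point_z
    print("t",s["time_s"],"grasp",P,"toolx",C.apply([1,0,0]),"toolz",C.apply([0,0,1]),"w",s["grip_width"],"f",s["gripper_force"],s["contact_force"],"j",s["joint_pos"])
    print("rot(tool)",(C.inv()*T).as_rotvec(),"| TCP shift mm: in current axes",C.inv().apply(X-D-s["eef_pos"])*1e3,"in target axes",T.inv().apply(X-D-s["eef_pos"])*1e3)
E
python3 -m pendant '[[[-30.3,-36,0,0,0,0,0],[-30.3,-36,0,0,0,0,0],[-30.3,-36,0,0,0,0,0],[-30.3,-36,0,0,0,0,0],[-30.3,-36,0,0,0,0,0],[-30.3,-36,0,0,0,0,0],[-30.3,-36,0,0,0,0,0],[-30.3,-36,0,0,0,0,0],[-30.3,-36,0,0,0,0,0],[-30.3,-36,0,0,0,0,0],[-30.3,-36,0,0,0,0,0],[-30.3,-36,0,0,0,0,0],[-30.3,-36,0,0,0,0,0],[-30.3,-36,0,0,0,0,0],[-30.3,-36,0,0,0,0,0],[-30.3,-36,0,0,0,0,0],[-30.3,-36,0,0,0,0,0],[-30.3,-36,0,0,0,0,0]]]'
python3 -m pendant '[[[0,0,0,0,0,0.147,0],[0,0,0,0,0,0.147,0],[0,0,0,0,0,0.147,0],[0,0,0,0,0,0.147,0],[0,0,0,0,0,0.147,0],[0,0,0,0,0,0.147,0],[0,0,0,0,0,0.147,0],[0,0,0,0,0,0.147,0],[0,0,0,0,0,0.147,0],[0,0,0,0,0,0.147,0],[0,0,0,0,0,0.147,0],[0,0,0,0,0,0.147,0],[0,0,0,0,0,0.147,0],[0,0,0,0,0,0.147,0],[0,0,0,0,0,0.147,0],[0,0,0,0,0,0.147,0],[0,0,0,0,0,0.147,0],[0,0,0,0,0,0,0],[0,0,0,0,0,0,0]]]'
python3 to.py 0.474 -0.248 0.1 16 0
python3 - <<'E'
from workcell import env
import numpy as np,cv2
s=env.read_state();c=env.capture("wrist");np.savez("w1.npz",p=s["eef_pos"],o=s["ee_rot"],**c);print(c["mount"],c["mtx"])
cv2.imwrite("pics/w1.png",cv2.resize(c["img"][...,::-1],(800,600),interpolation=cv2.INTER_CUBIC))
E
```

```text
time_s: 1.9
eef_pos: [0.4781, -0.2823, 0.302]
ee_rot: [-0.0, 0.176, 0.984, 0.0]
contact_force: [0.6, -0.3, -0.3]
grip_width: 0.0941
gripper_force: 0.0
time_s: 3.8
eef_pos: [0.4778, -0.2803, 0.3022]
ee_rot: [-0.0, 0.989, 0.146, -0.0]
contact_force: [-0.5, 0.5, 1.2]
grip_width: 0.0945
gripper_force: 0.0
t 3.8 grasp [ 0.4778 -0.2803  0.2238] toolx [ 0.9574  0.2887 -0.0005] toolz [-0.0007  0.0006 -1.    ] w 0.09445237243686401 f 0.0 [-0.4653  0.5178  1.2169] j [-0.6329  0.0968  1.3614  0.0001  1.6844  0.645 ]
rot(tool) [-0.0008  0.0005  0.0136] | TCP shift mm: in current axes [  5.7092 -31.9578 123.8064] in target axes [  5.2123 -32.1304 123.7837]
[[-7.74608846e-04 -9.58262644e-01 -2.85888274e-01  8.24020486e-02]
 [ 9.99998729e-01 -1.14071047e-03  1.11404489e-03 -3.97244640e-04]
 [-1.39366335e-03 -2.85887048e-01  9.58262309e-01 -8.23579868e-02]
 [ 0.00000000e+00  0.00000000e+00  0.00000000e+00  1.00000000e+00]] [[291.5789709    0.         256.38301657]
 [  0.         291.5789709  187.69607586]
 [  0.           0.           1.        ]]
```

View pics/w1.png

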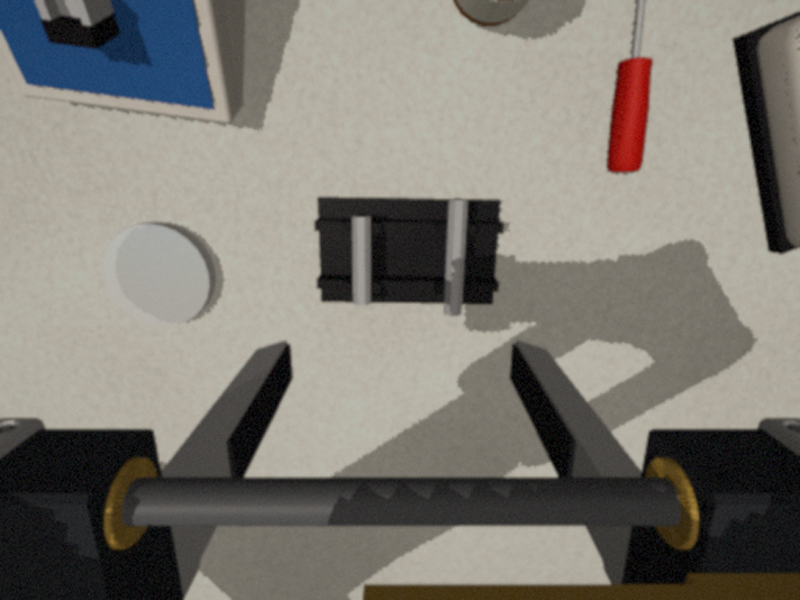

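In the wrist view the left post runs from (361,216) to (362,304) and the right post from (457,199) to (455,315). The rack is nearly aligned with the tool.

```bash
cat >> h.py <<'E'
def wc(f):
    c=dict(np.load(f));T=q(c["o"]);M=c["mount"]
    return dict(mtx=c["mtx"],eye=c["p"]+T.apply(M[:3,3]),orientation=np.roll((T*R.from_matrix(M[:3,:3])).as_quat(),1),range_z=c["range_z"],img=c["img"])
def wseg(c,a,b,z,s=.64):
    A,B=pw(c,np.array(a)*s,z),pw(c,np.array(b)*s,z);d=A-B
    print(((A+B)/2).round(4),"len",np.linalg.norm(d).round(4),"yaw",np.degrees(np.arctan2(d[1],d[0])).round(2))
E
python3 - <<'E'
from h import *
c=wc("w1.npz")
wseg(c,(361.5,216),(362,304),.037);wseg(c,(457.5,199),(455,315),.037)
wseg(c,(319,198),(322,301),.006);wseg(c,(499,201),(493,303),.006)
wseg(c,(319,198),(499,200),.006)
E
```

```text
[ 0.4735 -0.2498  0.037 ] len 0.0701 yaw 15.66
[ 0.4963 -0.3198  0.037 ] len 0.0921 yaw 17.53
[ 0.4645 -0.2136  0.006 ] len 0.0882 yaw 15.5
[ 0.5051 -0.3561  0.006 ] len 0.0876 yaw 16.85
[ 0.5274 -0.2725  0.006 ] len 0.147 yaw 106.11
```

```bash
python3 -m pendant '[[[4.8,-30.7,0,0,0,0,120],[0,0,40,0,0,0,120],[0,0,40,0,0,0,120],[0,0,40,0,0,0,120],[0,0,20,0,0,0,120],[0,0,0,0,0,0,120],[0,0,0,0,0,0,120]]]' 20
python3 to.py 0.4735 -0.2495 0.030 16.8 0
python3 - <<'E'
from workcell import env
import numpy as np,cv2
s=env.read_state();c=env.capture("wrist");np.savez("w2.npz",p=s["eef_pos"],o=s["ee_rot"],**c)
cv2.imwrite("pics/w2.png",cv2.resize(c["img"][...,::-1],(800,600),interpolation=cv2.INTER_CUBIC))
E
```

```text
time_s: 4.55
eef_pos: [0.474, -0.2497, 0.1631]
ee_rot: [0.0, 0.989, 0.145, 0.0]
contact_force: [-0.2, -0.5, 0.4]
grip_width: 0.0497
gripper_force: 0.0
t 4.55 grasp [ 0.474  -0.2497  0.0847] toolx [0.958  0.2867 0.0002] toolz [ 0.0002  0.     -1.    ] w 0.04965511719446933 f 0.0 [-0.1512 -0.4927  0.4382] j [-0.5908  0.1257  1.6103  0.0002  1.4054  0.6892]
rot(tool) [ 0.     -0.0002 -0.0025] | TCP shift mm: in current axes [-0.4284 -0.3522 54.6999] in target axes [-0.4153 -0.3511 54.7   ]
```

View pics/w2.png

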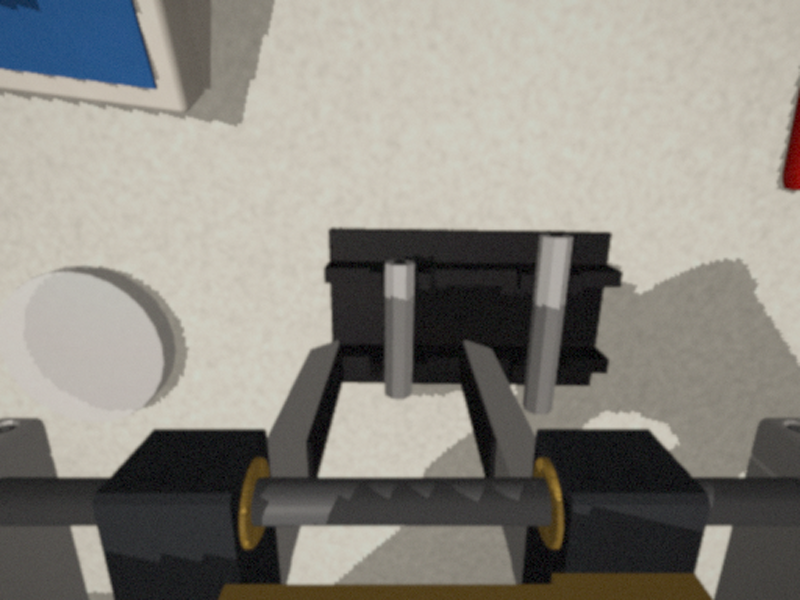

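The post lies midway between the fingers. Its top face runs from about (400,264) to (399,397).

```bash
python3 - <<'E'
from h import *
c=wc("w2.npz")
wseg(c,(400,264),(399,397),.037);wseg(c,(556,237),(540,412),.037)
E
python3 -m pendant '[[[0,0,20,0,0,0,120],[0,0,20,0,0,0,120],[0,0,14.7,0,0,0,120],[0,0,0,0,0,0,120],[0,0,0,0,0,0,120]]]'
python3 to.py 0.4735 -0.2495 0.030 16.8 0
```

```text
[ 0.4735 -0.2491  0.037 ] len 0.0698 yaw 16.17
[ 0.4961 -0.318   0.037 ] len 0.0912 yaw 16.99
time_s: 5.1
eef_pos: [0.4743, -0.25, 0.109]
ee_rot: [0.0, 0.99, 0.144, 0.001]
contact_force: [-0.1, 0.2, 1.0]
grip_width: 0.0497
gripper_force: 0.0
t 5.1 grasp [ 0.4744 -0.25    0.0306] toolx [0.9583 0.2859 0.001 ] toolz [ 0.0013 -0.0007 -1.    ] w 0.049720887714631457 f 0.0 [-0.1301  0.1793  0.9568] j [-0.5908  0.1766  1.6683  0.0001  1.2952  0.69  ]
rot(tool) [ 0.0011 -0.001  -0.0033] | TCP shift mm: in current axes [-0.6425 -0.6686  0.5564] in target axes [-0.6397 -0.6701  0.5578]
```

```bash
python3 -m pendant '[[[-0.7,-0.7,0.5,0,0,0,255],[0,0,0,0,0,0,255],[0,0,0,0,0,0,255],[0,0,0,0,0,0,255],[0,0,0,0,0,0,255],[0,0,0,0,0,0,255]]]' 30
python3 -m pendant '[[[0,0,-10,0,0,0,255],[0,0,-25,0,0,0,255],[0,0,-40,0,0,0,255],[0,0,-40,0,0,0,255],[0,0,-40,0,0,0,255],[0,0,0,0,0,0,255]]]'
python3 to.py 0.572 -0.051 0.177 9.5 30
```

```text
time_s: 5.7
eef_pos: [0.473, -0.2492, 0.1077]
ee_rot: [0.0, 0.99, 0.144, 0.0]
contact_force: [-0.4, 0.3, 1.1]
grip_width: 0.0134
gripper_force: 30.0
time_s: 6.3
eef_pos: [0.475, -0.2505, 0.2705]
ee_rot: [0.005, 0.989, 0.144, 0.005]
contact_force: [0.9, -0.9, -0.4]
grip_width: 0.0136
gripper_force: 30.0
t 6.3 grasp [ 0.4759 -0.2511  0.1921] toolx [0.9582 0.2858 0.0092] toolz [ 0.012  -0.0078 -0.9999] w 0.013614549815490899 f 29.991188063286245 [ 0.9005 -0.9148 -0.3966] j [-0.5909  0.0587  1.4648  0.0002  1.6039  0.69  ]
rot(tool) [-0.0224  0.513   0.1238] | TCP shift mm: in current axes [ 110.8558 -168.5281   24.7746] in target axes [  64.6416 -180.7051   66.8703]
```

```bash
python3 -m pendant '[[[0,0,0,-0.0055,0.128,0.031,255],[0,0,0,-0.0055,0.128,0.031,255],[0,0,0,-0.0055,0.128,0.031,255],[0,0,0,-0.0055,0.128,0.031,255],[13,-36,13,0,0,0,255],[13,-36,13,0,0,0,255],[13,-36,13,0,0,0,255],[13,-36,13,0,0,0,255],[13,-36,13,0,0,0,255],[0,0,0,0,0,0,255],[0,0,0,0,0,0,255]]]'
python3 to.py 0.577 -0.050 0.156 9.5 30
python3 - <<'E'
from workcell import env
import numpy as np,cv2
s=env.read_state();c=env.capture("wrist");np.savez("w3.npz",p=s["eef_pos"],o=s["ee_rot"],**c)
cv2.imwrite("pics/w3.png",cv2.resize(c["img"][...,::-1],(800,600),interpolation=cv2.INTER_CUBIC))
E
```

```text
time_s: 7.4
eef_pos: [0.5299, -0.0557, 0.2381]
ee_rot: [-0.026, 0.964, 0.08, 0.251]
contact_force: [-0.3, -0.4, -1.5]
grip_width: 0.0137
gripper_force: 30.0
t 7.4 grasp [ 0.5675 -0.0485  0.1697] toolx [0.8614 0.1411 0.4879] toolz [ 0.4795  0.0908 -0.8729] w 0.013688077938246956 f 29.991167206317186 [-0.2506 -0.4266 -1.4608] j [-0.3268 -0.1781  1.8184  0.2778  1.0649  0.9973]
rot(tool) [-0.0104  0.0139 -0.0031] | TCP shift mm: in current axes [ 0.1981  2.3612 16.349 ] in target axes [-0.0371  2.1919 16.3737]
```

View pics/w3.png

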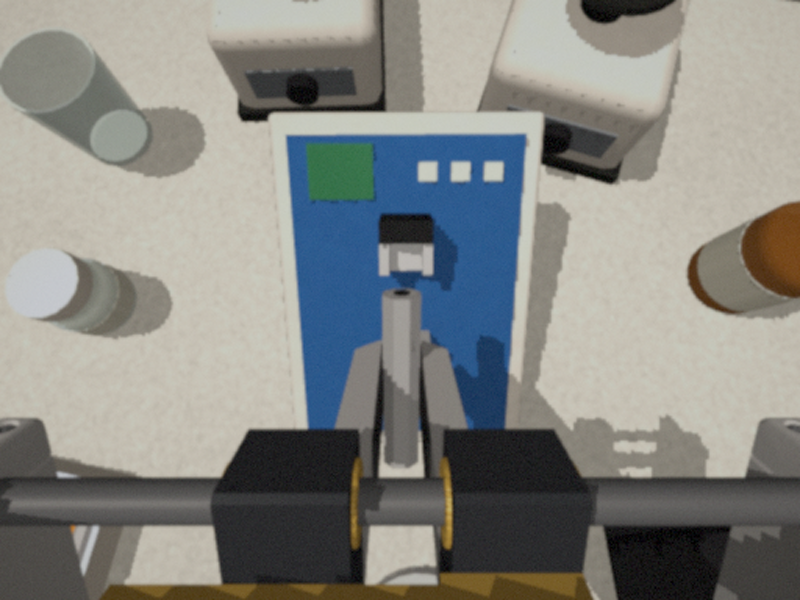

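The held post spans from (402,292) to (401,465). Its upper block is at (380–433, 215–243), with the slot's near cheeks below that. I'll get the relative position from depth.

```bash
cat > g.py <<'E'
import sys
from h import *
np.set_printoptions(precision=4,suppress=True)
c=dict(np.load(sys.argv[1]));Z=c["range_z"];v,u=np.mgrid[:384,:512]
p=np.stack([(u-c["mtx"][0,2])/c["mtx"][0,0]*Z,(v-c["mtx"][1,2])/c["mtx"][1,1]*Z,Z],-1)
M=c["mount"];W=(p@M[:3,:3].T+M[:3,3]);I=c["img"].astype(int);ok=Z>0  # tool frame
H=np.array([0,0,.0784])
k=ok&(I[...,2]>I[...,0]+40)&(I[...,2]>I[...,1]+20)&(v<280)&(u>150)&(u<370)
bl=W[k]
for _ in range(4):
    m=bl.mean(0);n=np.linalg.svd(bl-m,full_matrices=False)[2][2];n*=-np.sign(n[2]);bl=bl[abs((bl-m)@n)<.003]
print("plane normal in tool",n,"grasp height over panel",(H-m)@n,len(bl))
# panel outline y-direction from blue edges
d=(W-m)@n
for lo,hi,nm in((.026,.034,"block/cheek tops"),(.028,.034,"block top")):
    k=ok&(d>lo)&(d<hi)&(v<185)&(u>220)&(u<300)&(v>125)
    P=W[k]-H;print(nm,k.sum(),"x",np.percentile(P[:,0],[0,3,50,97,100]),"y",np.percentile(P[:,1],[0,3,50,97,100]))
    if k.sum()>10:
        print("   px",u[k].min(),u[k].max(),v[k].min(),v[k].max())
# held post
k=ok&(abs(W[...,1])<.006)&(abs(W[...,2]-.0784+.006)<.006)&(abs(W[...,0])<.06)
P=W[k]-H;print("post",k.sum(),"x",np.percentile(P[:,0],[1,50,99]),"y",np.percentile(P[:,1],[1,50,99]),"z",np.median(P[:,2]))
A=np.polyfit(P[:,0],P[:,2],1);print("slope",A)
E
python3 g.py w3.npz
python3 - <<'E'
import cv2,numpy as np
im=np.load("w3.npz")["img"][...,::-1]
cv2.imwrite("pics/w3c.png",cv2.resize(im[128:308,200:320],(400,600),interpolation=cv2.INTER_CUBIC))
E
```

```text
plane normal in tool [-0.0135 -0.0116 -0.9998] grasp height over panel 0.09968887631075628 17764
block/cheek tops 638 x [0.0237 0.0263 0.0456 0.0521 0.0523] y [-0.0114 -0.0108  0.0022  0.0158  0.0166]
   px 242 277 141 175
block top 261 x [0.0376 0.0409 0.0468 0.0521 0.0523] y [-0.0114 -0.0107  0.003   0.0152  0.0165]
   px 242 277 141 159
post 2286 x [-0.034   0.0048  0.0356] y [-0.0059 -0.0002  0.0059] z -0.007934470891017328
slope [ 0.0126 -0.0076]
```

View pics/w3c.png

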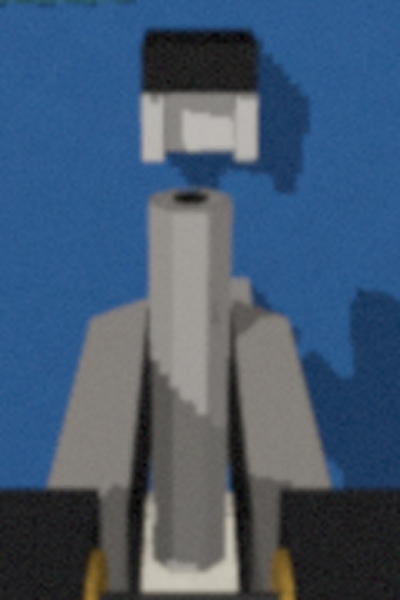

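```bash
python3 -m pendant '[[[0,0,0,-0.0104,0.0139,-0.003,255],[-0.9,0.9,20,0,0,0,255],[0,0,20,0,0,0,255],[0,0,15,0,0,0,255],[0,0,0,0,0,0,255],[0,0,0,0,0,0,255]]]'
python3 to.py 0.603 -0.0451 0.1085 9.5 30
python3 - <<'E'
from workcell import env
import numpy as np,cv2
s=env.read_state();c=env.capture("wrist");np.savez("w4.npz",p=s["eef_pos"],o=s["ee_rot"],**c)
cv2.imwrite("pics/w4.png",cv2.resize(c["img"][128:308,196:316,::-1],(400,600),interpolation=cv2.INTER_CUBIC))
E
python3 g.py w4.npz
```

```text
time_s: 8.05
eef_pos: [0.5569, -0.0544, 0.1914]
ee_rot: [-0.021, 0.963, 0.078, 0.259]
contact_force: [-0.8, 0.1, -0.9]
grip_width: 0.0135
gripper_force: 30.0
t 8.05 grasp [ 0.5957 -0.0482  0.1236] toolx [0.8537 0.139  0.5018] toolz [ 0.4953  0.0802 -0.865 ] w 0.013505013571557277 f 29.991292278282344 [-0.8427  0.1498 -0.8842] j [-0.3013 -0.0876  1.84    0.2827  0.9298  0.9915]
rot(tool) [ 0.0026 -0.0021 -0.0038] | TCP shift mm: in current axes [-0.7569 -1.6446 16.8811] in target axes [-0.7158 -1.6028 16.8869]
plane normal in tool [ 0.0024  0.0012 -1.    ] grasp height over panel 0.045812791971085134 23046
block/cheek tops 967 x [0.0312 0.0335 0.0438 0.0501 0.0504] y [-0.0166 -0.0159 -0.0027  0.0107  0.0114]
   px 230 274 155 184
block top 432 x [0.0383 0.0385 0.0441 0.0499 0.05  ] y [-0.0166 -0.0159 -0.0027  0.0105  0.0111]
   px 230 274 156 174
post 2276 x [-0.0338  0.0048  0.0357] y [-0.0059 -0.0002  0.0059] z -0.007979990971745135
slope [ 0.0113 -0.0077]
```

View pics/w4.png

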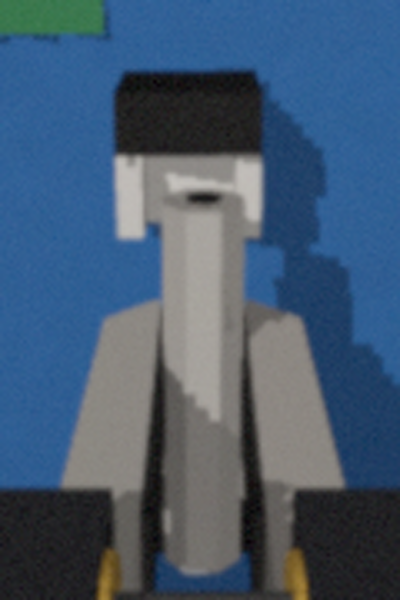

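The picture shows the block centred at 188 px against the post at 203 px in the crop. The depth data agrees, giving a y shift of about -2.6 mm and x of -0.8 mm.

```bash
python3 -m pendant '[[[-0.8,-2.5,3,0,0,0,255],[0,0,0,0,0,0,255],[0,0,0,0,0,0,255]]]'
python3 - <<'E'
from workcell import env
import numpy as np
s=env.read_state();c=env.capture("wrist");np.savez("w5.npz",p=s["eef_pos"],o=s["ee_rot"],**c)
E
python3 g.py w5.npz
```

```text
time_s: 8.4
eef_pos: [0.5575, -0.0507, 0.189]
ee_rot: [-0.021, 0.962, 0.079, 0.259]
contact_force: [0.4, -0.4, -0.4]
grip_width: 0.0135
gripper_force: 30.0
plane normal in tool [ 0.0036  0.0007 -1.    ] grasp height over panel 0.04308494598046403 23450
block/cheek tops 975 x [0.0319 0.034  0.0439 0.0502 0.0505] y [-0.0128 -0.0122  0.001   0.0143  0.015 ]
   px 236 280 156 184
block top 452 x [0.0383 0.0384 0.0447 0.0503 0.0505] y [-0.0126 -0.0119  0.0013  0.014   0.0147]
   px 236 280 156 175
post 2286 x [-0.0338  0.0047  0.0356] y [-0.0059 -0.0002  0.0059] z -0.007943714480141792
slope [ 0.0108 -0.0077]
```

```bash
python3 -m pendant '[[[-0.4,1.1,2,0,0,0,255],[0,0,2,0,0,0,255],[0,0,2,0,0,0,255],[0,0,2,0,0,0,255],[0,0,2,0,0,0,255],[0,0,0,0,0,0,255]]]'
python3 - <<'E'
from workcell import env
import numpy as np
s=env.read_state();c=env.capture("wrist");np.savez("w6.npz",p=s["eef_pos"],o=s["ee_rot"],**c)
E
python3 g.py w6.npz
```

```text
time_s: 9.05
eef_pos: [0.5623, -0.051, 0.1791]
ee_rot: [-0.021, 0.962, 0.079, 0.259]
contact_force: [0.1, -1.0, -1.4]
grip_width: 0.0131
gripper_force: 30.0
plane normal in tool [ 0.0021  0.0002 -1.    ] grasp height over panel 0.03220414593244648 25317
block/cheek tops 1051 x [0.035  0.0363 0.0452 0.0512 0.0516] y [-0.0138 -0.013   0.0004  0.0132  0.0141]
   px 233 280 157 184
block top 475 x [0.0399 0.04   0.0459 0.0512 0.0514] y [-0.0136 -0.0129  0.0004  0.0131  0.0138]
   px 233 280 158 177
post 2279 x [-0.034   0.0047  0.0356] y [-0.0059 -0.0002  0.0059] z -0.00794351853969423
slope [ 0.0115 -0.0076]
```

```bash
python3 -m pendant '[[[0.6,0.2,2,0,0,0,255],[0,0,2,0,0,0,255],[0,0,2,0,0,0,255],[0,0,1,0,0,0,255],[0,0,0,0,0,0,255],[0,0,0,0,0,0,255],[0,0,0,0,0,0,255]]]'
python3 - <<'E'
from workcell import env
import numpy as np
s=env.read_state();c=env.capture("wrist");np.savez("w7.npz",p=s["eef_pos"],o=s["ee_rot"],**c)
E
python3 g.py w7.npz; python3 to.py 0.603 -0.0451 0.1085 9.5 30
```

```text
time_s: 9.8
eef_pos: [0.5664, -0.0506, 0.174]
ee_rot: [-0.021, 0.962, 0.079, 0.259]
contact_force: [0.7, 0.9, -0.4]
grip_width: 0.0134
gripper_force: 30.0
plane normal in tool [ 0.0031  0.0005 -1.    ] grasp height over panel 0.025695795337552427 25986
block/cheek tops 1086 x [0.0369 0.0386 0.0446 0.0503 0.0505] y [-0.0143 -0.0135 -0.0002  0.0127  0.0137]
   px 231 281 161 184
block top 534 x [0.0386 0.0388 0.0446 0.0502 0.0504] y [-0.0142 -0.0135  0.0004  0.0128  0.0137]
   px 231 281 162 182
post 2860 x [-0.0422  0.0105  0.05  ] y [-0.0059 -0.0002  0.0059] z -0.007537788423686312
slope [ 0.0401 -0.0069]
t 9.85 grasp [ 0.6052 -0.0443  0.1062] toolx [0.8532 0.1406 0.5022] toolz [ 0.4956  0.0811 -0.8647] w 0.013525089684765814 f 29.991041882894933 [ 0.119  -0.2425 -0.9369] j [-0.2872 -0.0505  1.8426  0.2851  0.8879  0.9917]
rot(tool) [ 0.0018 -0.0026 -0.0021] | TCP shift mm: in current axes [-0.6191  0.619  -3.1862] in target axes [-0.6286  0.612  -3.1857]
```

The 70 mm post is seated, with its centre about 25.5 mm from the panel. With the fingertips 18.6 mm past the grasp point, placing it now would mean a 12 mm drop. So I regrip nearer the tips here in the slot.

```bash
python3 -m pendant '[[[0,0,0,0,0,0,190],[0,0,0,0,0,0,190],[0,0,-5,0,0,0,190],[0,0,-5,0,0,0,190],[0,0,0,0,0,0,190],[0,0,0,0,0,0,255],[0,0,0,0,0,0,255],[0,0,0,0,0,0,255],[0,0,0,0,0,0,255]]]' 30
python3 -m pendant '[[[0,0,-5,0,0,0,255],[0,0,-15,0,0,0,255],[0,0,-30,0,0,0,255],[0,0,-40,0,0,0,255],[0,0,0,0,0,0,255],[0,0,0,0,0,0,255]]]'
python3 - <<'E'
from workcell import env
import numpy as np
s=env.read_state();c=env.capture("wrist");np.savez("w8.npz",p=s["eef_pos"],o=s["ee_rot"],**c)
E
python3 g.py w8.npz; python3 to.py 0.491 0.349 0.18 -11 0
```

```text
time_s: 10.75
eef_pos: [0.5614, -0.0514, 0.1827]
ee_rot: [-0.021, 0.962, 0.079, 0.259]
contact_force: [-1.3, -0.3, 1.8]
grip_width: 0.0137
gripper_force: 30.0
time_s: 11.35
eef_pos: [0.5166, -0.0588, 0.2608]
ee_rot: [-0.021, 0.962, 0.079, 0.26]
contact_force: [-0.0, 1.1, -1.1]
grip_width: 0.0134
gripper_force: 30.0
plane normal in tool [ 0.0038  0.0012 -1.    ] grasp height over panel 0.12616099636415645 15042
block/cheek tops 528 x [0.0217 0.0236 0.0431 0.0502 0.0504] y [-0.014  -0.0136 -0.0002  0.0132  0.0136]
   px 241 271 139 170
block top 205 x [0.0387 0.0387 0.0441 0.0503 0.0504] y [-0.0136 -0.0134 -0.0011  0.0131  0.0133]
   px 241 271 139 152
t 11.4 grasp [ 0.555  -0.0522  0.1912] toolx [0.8543 0.1404 0.5004] toolz [ 0.4938  0.0815 -0.8658] w 0.013975717529890904 f 29.999140771105886 [-0.2501 -0.0746 -2.012 ] j [-0.3422 -0.2303  1.8221  0.2759  1.0974  0.9959]
rot(tool) [-0.0933 -0.5185  0.3468] | TCP shift mm: in current axes [  35.2525 -406.3093   21.3545] in target axes [-102.6169 -395.2913    0.722 ]Traceback (most recent call last):
  File "g.py", line 22, in <module>
    P=W[k]-H;print("post",k.sum(),"x",np.percentile(P[:,0],[1,50,99]),"y",np.percentile(P[:,1],[1,50,99]),"z",np.median(P[:,2]))
                                      ~~~~~~~~~~~~~^^^^^^^^^^^^^^^^^^
    return _quantile_unchecked(
        a, q, axis, out, overwrite_input, method, keepdims, weights)
    return _ureduce(a,
                    func=_quantile_ureduce_func,
    ...<5 lines>...
                    overwrite_input=overwrite_input,
                    method=method)
    r = func(a, **kwargs)
    result = _quantile(arr,
                       quantiles=q,
    ...<2 lines>...
                       out=out,
                       weights=wgt)
    slices_having_nans = np.isnan(arr[-1, ...])
                                  ~~~^^^^^^^^^
IndexError: index -1 is out of bounds for axis 0 with size 0
```

```bash
python3 -m pendant '[[[0,0,0,-0.0187,-0.1037,0.0694,255],[0,0,0,-0.0187,-0.1037,0.0694,255],[0,0,0,-0.0187,-0.1037,0.0694,255],[0,0,0,-0.0187,-0.1037,0.0694,255],[0,0,0,-0.0187,-0.1037,0.0694,255],[-10.3,-39.5,0,0,0,0,255],[-10.3,-39.5,0,0,0,0,255],[-10.3,-39.5,0,0,0,0,255],[-10.3,-39.5,0,0,0,0,255],[-10.3,-39.5,0,0,0,0,255],[-10.3,-39.5,0,0,0,0,255],[-10.3,-39.5,0,0,0,0,255],[-10.3,-39.5,0,0,0,0,255],[-10.3,-39.5,0,0,0,0,255],[-10.3,-39.5,0,0,0,0,255],[0,0,0,0,0,0,255],[0,0,0,0,0,0,255]]]'
python3 to.py 0.491 0.349 0.08 -11 0
python3 - <<'E'
from workcell import env
import numpy as np,cv2
s=env.read_state();c=env.capture("wrist");np.savez("w9.npz",p=s["eef_pos"],o=s["ee_rot"],**c)
cv2.imwrite("pics/w9.png",cv2.resize(c["img"][...,::-1],(800,600),interpolation=cv2.INTER_CUBIC))
E
```

```text
time_s: 13.1
eef_pos: [0.4905, 0.3494, 0.2569]
ee_rot: [0.002, 0.995, -0.095, -0.001]
contact_force: [0.1, 0.3, -0.8]
grip_width: 0.0132
gripper_force: 30.0
t 13.1 grasp [0.4903 0.3491 0.1785] toolx [ 0.982  -0.1888 -0.0015] toolz [-0.0023 -0.0037 -1.    ] w 0.013238562215704299 f 29.99910581856966 [ 0.0868  0.2638 -0.8409] j [ 0.5257  0.218   1.3128 -0.002   1.6146  2.2864]
rot(tool) [0.004  0.0015 0.002 ] | TCP shift mm: in current axes [ 0.7439 -0.1222 98.5384] in target axes [ 0.5942  0.2724 98.5392]
```

View pics/w9.png

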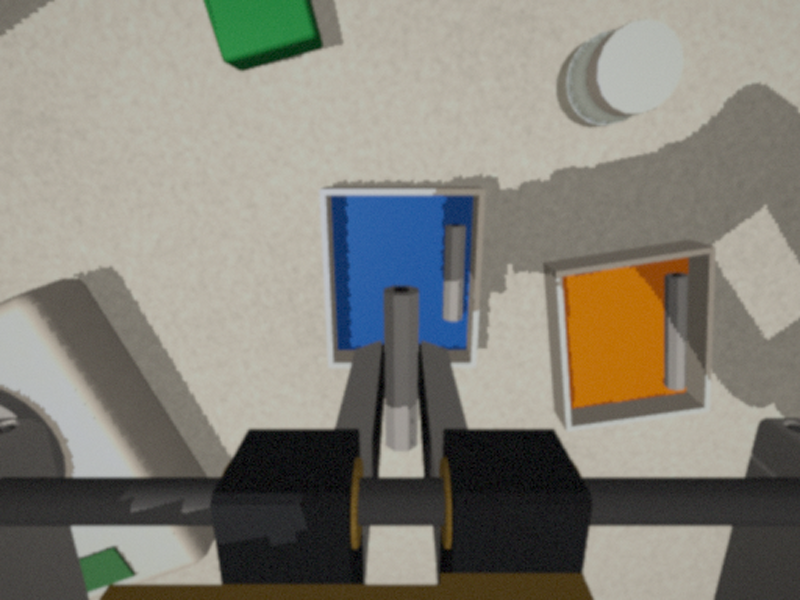

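The tray rim corners are: blue (322,188), (484,190), (476,366), (331,364); orange (546,268), (713,246), (707,409), (567,427). The post sits well in hand, above the free part of the blue tray's mat.

```bash
python3 - <<'E'
from h import *
c=wc("w9.npz")
for cs in ([(322,188),(484,190),(476,366),(331,364)],[(546,268),(713,246),(707,409),(567,427)]):
    P=np.array([pw(c,np.array(a)*.64,.03) for a in cs]);d=P[0]-P[3]+P[1]-P[2]
    print(P.mean(0),np.linalg.norm(np.diff(P,axis=0),axis=1),np.degrees(np.arctan2(d[1],d[0])))
E
```

```text
[0.48805381 0.34635479 0.03      ] [0.10741591 0.12810942 0.10781789] -10.674153060151465
[0.41108002 0.18946789 0.03      ] [0.11500529 0.12869794 0.10749404] -0.1364733277926109
```

```bash
python3 -m pendant '[[[0.5,0,40,0,0,0,255],[0,0,40,0,0,0,255],[0,0,30,0,0,0,255],[0,0,20,0,0,0,255],[0,0,10,0,0,0,255],[0,0,5,0,0,0,255],[0,0,3,0,0,0,255],[0,0,0,0,0,0,255],[0,0,0,0,0,0,255]]]'
python3 to.py 0.491 0.349 0.026 -11 0
```

```text
time_s: 14.05
eef_pos: [0.4926, 0.3488, 0.1135]
ee_rot: [-0.001, 0.995, -0.096, 0.002]
contact_force: [-0.1, 0.9, -1.6]
grip_width: 0.0135
gripper_force: 30.0
t 14.05 grasp [0.4929 0.3489 0.0351] toolx [ 0.9816 -0.1911  0.004 ] toolz [ 0.0042  0.0007 -1.    ] w 0.01345330682876202 f 29.99918798916042 [-0.0823  0.8552 -1.6117] j [ 0.5229  0.3098  1.4938 -0.0015  1.334   2.2863]
rot(tool) [-0.0015 -0.004  -0.0003] | TCP shift mm: in current axes [-1.6386  0.1276  9.0908] in target axes [-1.6024  0.1138  9.0974]
```

```bash
python3 -m pendant '[[[0,0,3,0,0,0,255],[0,0,3,0,0,0,255],[0,0,2,0,0,0,255],[0,0,0,0,0,0,255],[0,0,0,0,0,0,255]]]'
python3 to.py 0.491 0.349 0.026 -11 0
```

```text
time_s: 14.55
eef_pos: [0.4921, 0.3487, 0.1051]
ee_rot: [-0.0, 0.995, -0.096, 0.001]
contact_force: [-1.3, -1.5, 5.4]
grip_width: 0.0132
gripper_force: 30.0
t 14.55 grasp [0.4923 0.3487 0.0267] toolx [ 0.9816 -0.1909  0.0027] toolz [ 0.0027 -0.0001 -1.    ] w 0.013167088441847554 f 30.000617313198745 [-1.2846 -1.5094  5.3728] j [ 0.5231  0.3177  1.5017 -0.0015  1.3199  2.2863]
rot(tool) [-0.0004 -0.0027 -0.0001] | TCP shift mm: in current axes [-1.146  -0.1109  0.6975] in target axes [-1.1442 -0.1113  0.7005]
```

```bash
python3 -m pendant '[[[0,0,0,0,0,0,175],[0,0,0,0,0,0,175],[0,0,0,0,0,0,175],[0,0,-10,0,0,0,175],[0,0,-30,0,0,0,175],[0,0,-40,0,0,0,175],[0,0,-40,0,0,0,175],[0,0,-40,0,0,0,120],[0,0,0,0,0,0,120],[0,0,0,0,0,0,120]]]'
python3 to.py 0.4962 -0.319 0.18 16.8 0
python3 - <<'E'
from workcell import env
import numpy as np,cv2
s=env.read_state();c=env.capture("wrist");np.savez("w10.npz",p=s["eef_pos"],o=s["ee_rot"],**c)
cv2.imwrite("pics/w10.png",c["img"][100:300,170:350,::-1])
E
```

```text
time_s: 15.55
eef_pos: [0.492, 0.3488, 0.2661]
ee_rot: [-0.001, 0.995, -0.096, 0.002]
contact_force: [0.4, -0.1, -0.4]
grip_width: 0.0483
gripper_force: 0.0
t 15.55 grasp [0.4924 0.349  0.1877] toolx [ 0.9816 -0.191   0.0048] toolz [ 0.0051  0.0014 -1.    ] w 0.048254827935863776 f 0.0 [ 0.3664 -0.1376 -0.4243] j [ 0.5234  0.2119  1.3018 -0.0014  1.6227  2.2863]
rot(tool) [-0.0011 -0.0053 -0.4854] | TCP shift mm: in current axes [131.674  654.7613   6.777 ] in target axes [-188.9921  640.5618    7.6664]
```

View pics/w10.png

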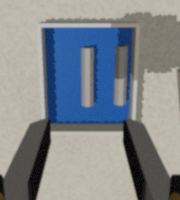

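The post lies flat in the blue tray at crop (87,77), clear of the stock post. Now for the second post.

```bash
python3 -m pendant '[[[8.8,43.7,0,0,0,0,120],[8.8,43.7,0,0,0,0,120],[8.8,43.7,0,0,0,0,120],[8.8,43.7,0,0,0,0,120],[8.8,43.7,0,0,0,0,120],[8.8,43.7,0,0,0,0,120],[8.8,43.7,0,0,0,0,120],[8.8,43.7,0,0,0,0,120],[8.8,43.7,0,0,0,0,120],[8.8,43.7,0,0,0,0,120],[8.8,43.7,0,0,0,0,120],[8.8,43.7,0,0,0,0,120],[8.8,43.7,0,0,0,0,120],[8.8,43.7,0,0,0,0,120],[8.8,43.7,0,0,0,0,120],[0,0,0,0,0,-0.121,120],[0,0,0,0,0,-0.121,120],[0,0,0,0,0,-0.121,120],[0,0,0,0,0,-0.122,120]]]'
python3 -m pendant '[[[0,0,40,0,0,0,120],[0,0,40,0,0,0,120],[0,0,0,0,0,0,120],[0,0,0,0,0,0,120]]]'
python3 to.py 0.4962 -0.319 0.040 16.8 0
python3 - <<'E'
from workcell import env
from h import *
s=env.read_state();c=env.capture("wrist");np.savez("w11.npz",p=s["eef_pos"],o=s["ee_rot"],**c)
w=wc("w11.npz");v,u=np.mgrid[:384,:512];Z=w["range_z"];K=w["mtx"]
p=np.stack([(u-K[0,2])/K[0,0]*Z,(v-K[1,2])/K[1,1]*Z,Z],-1)
W=q(w["orientation"]).apply(p.reshape(-1,3))+w["eye"];I=w["img"].reshape(-1,3)
k=(abs(W[:,2]-.035)<.006)&(np.hypot(W[:,0]-.496,W[:,1]+.319)<.06)&(I.mean(1)>75)&(Z.ravel()>0)
P=W[k];m=np.median(P,0);e=np.array([np.cos(.293),np.sin(.293),0]);f=np.array([-e[1],e[0],0])
a,b=(P-m)@e,(P-m)@f;ok=abs(b)<.009;a,b=a[ok],b[ok];lo,hi=np.percentile(a,[.5,99.5])
print(ok.sum(),"len",hi-lo,"centre",m+e*(lo+hi)/2+f*np.percentile(b,[2,98]).mean(),"dyaw deg",np.degrees(np.polyfit(a,b,1)[0]))
E
```

```text
time_s: 17.5
eef_pos: [0.4952, -0.3198, 0.2613]
ee_rot: [-0.002, 0.989, 0.148, -0.001]
contact_force: [-0.2, 0.2, -0.4]
grip_width: 0.0492
gripper_force: 0.0
time_s: 17.9
eef_pos: [0.4953, -0.3194, 0.1824]
ee_rot: [-0.001, 0.989, 0.146, -0.001]
contact_force: [0.8, -0.4, 1.3]
grip_width: 0.0499
gripper_force: 0.0
t 17.9 grasp [ 0.4951 -0.3192  0.104 ] toolx [ 0.9574  0.2886 -0.0012] toolz [-0.0021  0.0027 -1.    ] w 0.04986760153741944 f 0.0 [ 0.7623 -0.3807  1.2838] j [-0.6694  0.228   1.4512  0.0008  1.4657  0.6086]
rot(tool) [-0.0032  0.0012 -0.0005] | TCP shift mm: in current axes [ 1.0705  0.0453 63.9599] in target axes [ 0.9941 -0.1567 63.961 ]
1745 len 0.09146751209336637 centre [ 0.49626069 -0.3190024   0.03653549] dyaw deg -0.9746909073421144
```

```bash
python3 -m pendant '[[[1,0,25,0,0,0,120],[0,0,20,0,0,0,120],[0,0,12,0,0,0,120],[0,0,6,0,0,0,120],[0,0,0,0,0,0,120],[0,0,0,0,0,0,255],[0,0,0,0,0,0,255],[0,0,0,0,0,0,255],[0,0,0,0,0,0,255],[0,0,0,0,0,0,255]]]' 35
python3 to.py 0.4962 -0.319 0.040 16.8 0
python3 -m pendant '[[[0,0,-10,0,0,0,255],[0,0,-25,0,0,0,255],[0,0,-40,0,0,0,255],[0,0,-40,0,0,0,255],[0,0,-40,0,0,0,255],[0,0,0,0,0,0,255]]]'
python3 to.py 0.559 -0.0518 0.187 9.5 30
```

```text
time_s: 18.95
eef_pos: [0.4973, -0.3198, 0.1217]
ee_rot: [0.0, 0.989, 0.146, 0.001]
contact_force: [-0.2, -0.6, 1.8]
grip_width: 0.0136
gripper_force: 35.3
t 18.95 grasp [ 0.4974 -0.3199  0.0433] toolx [0.9574 0.2886 0.0019] toolz [ 0.0022 -0.0006 -1.    ] w 0.013630803036290343 f 35.31761923804879 [-0.1598 -0.6263  1.8069] j [-0.6678  0.2776  1.5173  0.0009  1.3446  0.61  ]
rot(tool) [ 0.0012 -0.0019 -0.0005] | TCP shift mm: in current axes [-0.7747 -1.0938  3.3212] in target axes [-0.7678 -1.0902  3.324 ]
time_s: 19.55
eef_pos: [0.4987, -0.3211, 0.2851]
ee_rot: [0.006, 0.989, 0.146, 0.006]
contact_force: [0.0, -0.4, -0.7]
grip_width: 0.0133
gripper_force: 35.0
t 19.55 grasp [ 0.4997 -0.3218  0.2067] toolx [0.9573 0.2888 0.0102] toolz [ 0.0136 -0.0096 -0.9999] w 0.013299306789033419 f 34.99358005821705 [ 0.0335 -0.4225 -0.6959] j [-0.668   0.1777  1.3044  0.0008  1.6428  0.61  ]
rot(tool) [-0.0211  0.5119  0.1274] | TCP shift mm: in current axes [  96.3356 -245.7188   27.9342] in target axes [  40.9936 -255.6063   58.5108]
```

```bash
python3 -m pendant '[[[0,0,0,-0.0053,0.128,0.032,255],[0,0,0,-0.0053,0.128,0.032,255],[0,0,0,-0.0053,0.128,0.032,255],[0,0,0,-0.0053,0.128,0.032,255],[5.9,-36.5,2,0,0,0,255],[5.9,-36.5,2,0,0,0,255],[5.9,-36.5,2,0,0,0,255],[5.9,-36.5,2,0,0,0,255],[5.9,-36.5,2,0,0,0,255],[5.9,-36.5,20,0,0,0,255],[5.9,-36.5,20,0,0,0,255],[0,0,0,0,0,0,255],[0,0,0,0,0,0,255],[0,0,0,0,0,0,255]]]'
python3 to.py 0.5793 -0.0486 0.1512 9.5 30
python3 - <<'E'
from workcell import env
import numpy as np
s=env.read_state();c=env.capture("wrist");np.savez("w12.npz",p=s["eef_pos"],o=s["ee_rot"],**c)
E
sed -i 's/abs(W\[...,2\]-.0784+.006)<.006/abs(W[...,2]-.0784-.006)<.006/' g.py
python3 g.py w12.npz
```

```text
time_s: 20.95
eef_pos: [0.5145, -0.0583, 0.2559]
ee_rot: [-0.026, 0.964, 0.078, 0.253]
contact_force: [0.4, 0.5, -0.7]
grip_width: 0.0133
gripper_force: 35.0
t 20.95 grasp [ 0.5524 -0.0513  0.1876] toolx [0.8602 0.1373 0.4912] toolz [ 0.4831  0.0893 -0.871 ] w 0.013266947400568002 f 34.99347718432546 [ 0.4055  0.4994 -0.6863] j [-0.3454 -0.2262  1.8227  0.2804  1.1079  0.9941]
rot(tool) [-0.0083  0.0101 -0.0066] | TCP shift mm: in current axes [ 4.8156  1.4339 44.9594] in target axes [ 4.351   1.0914 45.0164]
plane normal in tool [-0.0095 -0.0093 -0.9999] grasp height over panel 0.12291010431575063 15628
block/cheek tops 556 x [0.0281 0.03   0.0498 0.0566 0.0568] y [-0.0117 -0.0109  0.0016  0.0155  0.0159]
   px 243 274 132 164
block top 219 x [0.0446 0.0455 0.0508 0.056  0.0568] y [-0.0116 -0.0114  0.0007  0.0146  0.0156]
   px 243 274 132 146
post 2554 x [-0.0457  0.0052  0.0452] y [-0.0058 -0.0002  0.0059] z 0.006047654938977007
slope [0.0059 0.0063]
```

```bash
python3 -m pendant '[[[0,0,0,-0.0083,0.0101,-0.0055,255],[4.4,1.1,20,0,0,0,255],[0,0,20,0,0,0,255],[0,0,12,0,0,0,255],[0,0,0,0,0,0,255],[0,0,0,0,0,0,255]]]'
python3 to.py 0.593 -0.0463 0.1274 9.5 30
python3 - <<'E'
from workcell import env
import numpy as np
s=env.read_state();c=env.capture("wrist");np.savez("w13.npz",p=s["eef_pos"],o=s["ee_rot"],**c)
E
python3 g.py w13.npz
```

```text
time_s: 21.6
eef_pos: [0.5442, -0.0541, 0.2133]
ee_rot: [-0.022, 0.963, 0.079, 0.258]
contact_force: [0.1, 0.5, -1.1]
grip_width: 0.0135
gripper_force: 35.0
t 21.6 grasp [ 0.5829 -0.0476  0.1454] toolx [0.8542 0.1417 0.5003] toolz [ 0.4933  0.083  -0.8659] w 0.013530360741756453 f 34.993678852915764 [ 0.0691  0.5187 -1.0797] j [-0.3108 -0.1349  1.836   0.2796  0.9848  0.9942]
rot(tool) [-0.0005 -0.0003 -0.0012] | TCP shift mm: in current axes [-0.1493  0.3351 20.7056] in target axes [-0.1435  0.3252 20.7058]
plane normal in tool [ 0.0007 -0.0019 -1.    ] grasp height over panel 0.07102899569544556 20074
block/cheek tops 762 x [0.0241 0.0263 0.0437 0.0501 0.0504] y [-0.0138 -0.013   0.0005  0.0136  0.0141]
   px 237 276 149 184
block top 303 x [0.0387 0.0394 0.0452 0.0502 0.0504] y [-0.0137 -0.013  -0.0002  0.0134  0.014 ]
   px 237 276 149 165
post 2546 x [-0.0459  0.0052  0.0452] y [-0.0058 -0.0002  0.0059] z 0.006081571557621485
slope [0.0063 0.0063]
```

```bash
python3 -m pendant '[[[0.2,0.3,8,0,0,0,255],[0,0,5,0,0,0,255],[0,0,3,0,0,0,255],[0,0,2,0,0,0,255],[0,0,1,0,0,0,255],[0,0,0,0,0,0,255],[0,0,0,0,0,0,255]]]'
python3 to.py 0.593 -0.0463 0.1274 9.5 30
python3 -m pendant '[[[0,0,1,0,0,0,255],[0,0,1,0,0,0,255],[0,0,0,0,0,0,255],[0,0,0,0,0,0,255]]]'
python3 - <<'E'
from workcell import env
import numpy as np
s=env.read_state();c=env.capture("wrist");np.savez("w14.npz",p=s["eef_pos"],o=s["ee_rot"],**c)
E
python3 g.py w14.npz
```

```text
time_s: 22.35
eef_pos: [0.5538, -0.0524, 0.1969]
ee_rot: [-0.022, 0.963, 0.08, 0.258]
contact_force: [-0.6, -1.0, -0.8]
grip_width: 0.0136
gripper_force: 35.0
t 22.35 grasp [ 0.5925 -0.0458  0.1291] toolx [0.854  0.1423 0.5005] toolz [ 0.4935  0.0833 -0.8658] w 0.013638211360521414 f 34.99360573478043 [-0.5837 -1.0121 -0.7563] j [-0.3002 -0.0993  1.8385  0.2819  0.9452  0.9927]
rot(tool) [-0.0007 -0.0005 -0.0006] | TCP shift mm: in current axes [-0.461   0.4784  1.6312] in target axes [-0.4604  0.477   1.6318]
time_s: 22.75
eef_pos: [0.5548, -0.0522, 0.195]
ee_rot: [-0.022, 0.963, 0.08, 0.258]
contact_force: [-0.5, 0.2, -1.2]
grip_width: 0.0132
gripper_force: 35.0
plane normal in tool [ 0.0007 -0.0021 -1.    ] grasp height over panel 0.04981611780202744 22556
block/cheek tops 695 x [0.03   0.0315 0.0452 0.05   0.0503] y [-0.0136 -0.013   0.0004  0.0139  0.0144]
   px 235 279 154 184
block top 308 x [0.0387 0.0389 0.0456 0.0498 0.0499] y [-0.0135 -0.0128  0.0004  0.0138  0.0144]
   px 235 279 155 172
post 2553 x [-0.0459  0.0052  0.0452] y [-0.0058 -0.0002  0.0059] z 0.006024599483304943
slope [0.0054 0.0063]
```

Almost touching. I press on gently until it stops.

```bash
python3 -m pendant '[[[0,0,0.7,0,0,0,255],[0,0,0.7,0,0,0,255],[0,0,0,0,0,0,255],[0,0,0,0,0,0,255]]]'
python3 to.py 0.593 -0.0463 0.1274 9.5 30
```

```text
time_s: 23.2
eef_pos: [0.5555, -0.0521, 0.1938]
ee_rot: [-0.022, 0.963, 0.08, 0.258]
contact_force: [0.6, -0.2, -1.3]
grip_width: 0.0134
gripper_force: 35.0
t 23.2 grasp [ 0.5941 -0.0455  0.1259] toolx [0.8541 0.1422 0.5002] toolz [ 0.4932  0.0834 -0.8659] w 0.013438028641125723 f 34.993493501096964 [ 0.6479 -0.1681 -1.3303] j [-0.2984 -0.0927  1.839   0.2824  0.9382  0.9924]
rot(tool) [-0.0008 -0.0003 -0.0007] | TCP shift mm: in current axes [-0.3266  0.5105 -1.9009] in target axes [-0.3274  0.5119 -1.9003]
```

```bash
python3 -m pendant '[[[0,0,0.7,0,0,0,255],[0,0,0.7,0,0,0,255],[0,0,0,0,0,0,255],[0,0,0,0,0,0,255]]]'
python3 to.py 0.593 -0.0463 0.1274 9.5 30
python3 - <<'E'
from workcell import env
import numpy as np,cv2
s=env.read_state();c=env.capture("wrist");np.savez("w15.npz",p=s["eef_pos"],o=s["ee_rot"],**c)
cv2.imwrite("pics/w15.png",cv2.resize(c["img"][128:308,196:316,::-1],(400,600),interpolation=cv2.INTER_CUBIC))
E
python3 g.py w15.npz
```

```text
time_s: 23.6
eef_pos: [0.5561, -0.052, 0.193]
ee_rot: [-0.022, 0.963, 0.08, 0.258]
contact_force: [-3.8, 0.1, 2.4]
grip_width: 0.0133
gripper_force: 35.0
t 23.6 grasp [ 0.5947 -0.0455  0.1251] toolx [0.854  0.1425 0.5003] toolz [ 0.4933  0.0833 -0.8658] w 0.013305536393595092 f 34.994959998875856 [-3.8289  0.0578  2.4266] j [-0.2978 -0.0907  1.8389  0.2823  0.9361  0.9923]
rot(tool) [-0.0007 -0.0004 -0.0004] | TCP shift mm: in current axes [-0.4558  0.4851 -2.8867] in target axes [-0.4571  0.4869 -2.8862]
plane normal in tool [ 0.0008 -0.0019 -1.    ] grasp height over panel 0.047420082887048846 22793
block/cheek tops 732 x [0.0307 0.0323 0.0452 0.0499 0.0502] y [-0.0136 -0.0131 -0.0002  0.0138  0.0144]
   px 235 279 155 184
block top 305 x [0.0379 0.0381 0.0452 0.0496 0.0502] y [-0.0135 -0.0128 -0.0008  0.0137  0.0144]
   px 235 279 155 174
post 2550 x [-0.0458  0.0051  0.0452] y [-0.0058 -0.0002  0.0059] z 0.005982817152508313
slope [0.0038 0.0063]
```

View pics/w15.png

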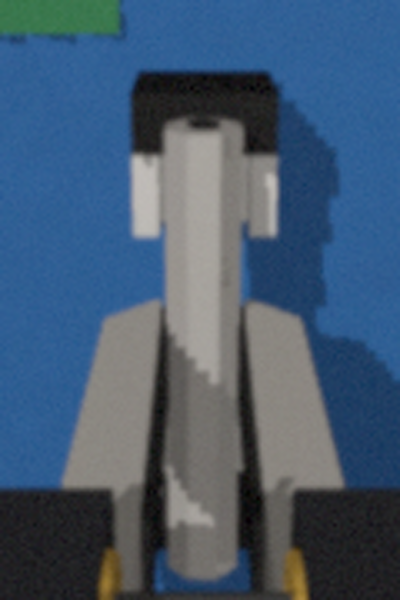

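The long post lies across the end block, centred (post at 203 px, block 133–277 px), with a contact force of about 4.5 N. It belongs in the orange tray.

```bash
python3 -m pendant '[[[0,0,0,0,0,0,255],[0,0,-5,0,0,0,255],[0,0,-15,0,0,0,255],[0,0,-30,0,0,0,255],[0,0,-35,0,0,0,255],[0,0,0,0,0,0,255],[0,0,0,0,0,0,255]]]'
python3 to.py 0.411 0.196 0.18 -1 0
```

```text
time_s: 24.35
eef_pos: [0.5144, -0.0592, 0.2668]
ee_rot: [-0.022, 0.962, 0.08, 0.259]
contact_force: [0.5, 0.5, -2.4]
grip_width: 0.0131
gripper_force: 35.0
t 24.35 grasp [ 0.5532 -0.0527  0.1989] toolx [0.8533 0.1421 0.5017] toolz [ 0.4949  0.0826 -0.865 ] w 0.01314163039830557 f 34.99350780621171 [ 0.475   0.5325 -2.4227] j [-0.3462 -0.2389  1.814   0.2773  1.1138  0.994 ]
rot(tool) [-0.0481 -0.5241  0.1784] | TCP shift mm: in current axes [ -56.1621 -268.7344  -22.8631] in target axes [-107.8584 -253.3609    8.3592]
```

```bash
python3 -m pendant '[[[0,0,0,-0.012,-0.131,0.0446,255],[0,0,0,-0.012,-0.131,0.0446,255],[0,0,0,-0.012,-0.131,0.0446,255],[0,0,0,-0.012,-0.131,0.0446,255],[-15.4,-36.2,0,0,0,0,255],[-15.4,-36.2,0,0,0,0,255],[-15.4,-36.2,0,0,0,0,255],[-15.4,-36.2,0,0,0,0,255],[-15.4,-36.2,0,0,0,0,255],[-15.4,-36.2,0,0,0,0,255],[-15.4,-36.2,0,0,0,0,255],[0,0,0,0,0,0,255],[0,0,0,0,0,0,255]]]'
python3 to.py 0.411 0.196 0.0295 -1 0
```

```text
time_s: 25.65
eef_pos: [0.4103, 0.1969, 0.2646]
ee_rot: [0.0, 1.0, -0.007, -0.002]
contact_force: [-0.2, 0.6, -1.5]
grip_width: 0.0131
gripper_force: 35.0
t 25.65 grasp [0.4099 0.1968 0.1862] toolx [ 0.9999 -0.0143 -0.0045] toolz [-0.0045 -0.0007 -1.    ] w 0.013098072888872606 f 34.993499452248216 [-0.2109  0.5615 -1.5124] j [ 0.3223 -0.1132  1.6442  0.0008  1.6151  1.9074]
rot(tool) [0.0008 0.0045 0.0032] | TCP shift mm: in current axes [  1.4229   0.7566 156.6591] in target axes [  0.7175   0.8726 156.6633]
```

```bash
python3 -m pendant '[[[1,0,40,0,0,0,255],[0,0,40,0,0,0,255],[0,0,35,0,0,0,255],[0,0,20,0,0,0,255],[0,0,10,0,0,0,255],[0,0,5,0,0,0,255],[0,0,0,0,0,0,255],[0,0,0,0,0,0,255]]]'
python3 to.py 0.411 0.196 0.027 -1 0
```

```text
time_s: 26.45
eef_pos: [0.4125, 0.1963, 0.1178]
ee_rot: [-0.001, 1.0, -0.009, 0.0]
contact_force: [0.0, -0.8, -1.2]
grip_width: 0.013
gripper_force: 35.0
t 26.45 grasp [0.4126 0.1964 0.0394] toolx [ 0.9998 -0.0174  0.0006] toolz [ 0.0007  0.0014 -1.    ] w 0.013040565107855168 f 34.99353809282184 [ 0.0107 -0.7894 -1.1822] j [ 0.3192 -0.0041  1.8449  0.0012  1.2998  1.9071]
rot(tool) [-0.0015 -0.0006  0.    ] | TCP shift mm: in current axes [-1.5134  0.3232 12.4302] in target axes [-1.5054  0.3052 12.4316]
```

```bash
python3 -m pendant '[[[0,0,5,0,0,0,255],[0,0,4,0,0,0,255],[0,0,2,0,0,0,255],[0,0,1,0,0,0,255],[0,0,0,0,0,0,255],[0,0,0,0,0,0,255]]]'
python3 to.py 0.411 0.196 0.026 -1 0
```

```text
time_s: 27.05
eef_pos: [0.4115, 0.1963, 0.1047]
ee_rot: [-0.0, 1.0, -0.008, -0.001]
contact_force: [-0.7, 0.7, -0.5]
grip_width: 0.0137
gripper_force: 35.0
t 27.05 grasp [0.4114 0.1964 0.0263] toolx [ 0.9999 -0.0169 -0.0015] toolz [-0.0014  0.0009 -1.    ] w 0.013703736159557476 f 34.99369628727436 [-0.7459  0.6563 -0.4742] j [0.32   0.0105 1.8593 0.0013 1.2729 1.9072]
rot(tool) [-0.0009  0.0015  0.0006] | TCP shift mm: in current axes [-0.5282  0.3379  0.3049] in target axes [-0.5284  0.338   0.3045]
```

Within about a millimetre of the mat. I lower the last bit, release and retreat.

```bash
python3 -m pendant '[[[0,0,0.5,0,0,0,255],[0,0,0.5,0,0,0,255],[0,0,0,0,0,0,255],[0,0,0,0,0,0,175],[0,0,0,0,0,0,175],[0,0,0,0,0,0,175],[0,0,-10,0,0,0,175],[0,0,-30,0,0,0,175],[0,0,-40,0,0,0,175],[0,0,-40,0,0,0,175],[0,0,-40,0,0,0,120],[0,0,0,0,0,0,120],[0,0,0,0,0,0,120]]]'
python3 - <<'E'
from workcell import env
import numpy as np,cv2
from h import *
s=env.read_state();c=env.capture("wrist");np.savez("w16.npz",p=s["eef_pos"],o=s["ee_rot"],**c)
w=wc("w16.npz");v,u=np.mgrid[:384,:512];Z=w["range_z"];K=w["mtx"]
p=np.stack([(u-K[0,2])/K[0,0]*Z,(v-K[1,2])/K[1,1]*Z,Z],-1)
W=q(w["orientation"]).apply(p.reshape(-1,3))+w["eye"];I=w["img"].reshape(-1,3).astype(int)
for x,y in((.411,.196),(.491,.349)):
    k=(np.hypot(W[:,0]-x,W[:,1]-y)<.05)&(abs(W[:,1]-y)<.018)&(W[:,2]<.05)&(Z.ravel()>0)&(np.ptp(I,axis=1)<35)
    P=W[k];print(k.sum(),P.mean(0),np.percentile(P[:,2],[5,50,95]),np.ptp(P,axis=0))
E
```

```text
time_s: 28.35
eef_pos: [0.4121, 0.1962, 0.2652]
ee_rot: [-0.001, 1.0, -0.008, 0.001]
contact_force: [0.2, -0.0, -0.2]
grip_width: 0.0489
gripper_force: 0.0
833 [0.41213477 0.19561117 0.01930846] [0.01687703 0.01953318 0.02112538] [0.09132261 0.01321956 0.00777081]
976 [0.49032827 0.3460796  0.01802845] [0.01228039 0.01878236 0.02083488] [0.07046293 0.02958598 0.01662292]
```

Both posts are flat, with top faces at about 20 mm (92 mm post in orange, 70 mm post in blue). The arm is clear, so I hand in.

```bash
python3 -c "
from workcell import env
print(env.close_job())"
```

```text
the job is handed in; nothing more can be done
None
```

I tried both posts in the gauge and sorted them: the 70 mm post dropped into the slot and lies flat in the blue tray, the 92 mm one stopped on the end blocks and lies flat in the orange tray; job handed in at about 28 s, no verdict returned.

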